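# Bring the amber bottle's drawer out past the guard

## Robot

A 6-joint arm with a two-finger parallel gripper is mounted at the origin on a cart in front of the work surface, level with it; the furniture and walls round the work are solid. World frame = base frame: x ahead of the robot, y to its left, z up, the work surface at z = 0. Lengths are in m, angles in rad, forces in N, time in s.
With the tool pointing down it reaches from about 0.4 to 0.825 m from the base axis. Payload 7 kg.
Tool frame: the origin (TCP) lies midway between the tips of the shut fingers; the grasp point (between the pads) lies 19 mm behind it; z points along the fingers, y is the direction in which the jaws open and shut (so a half turn about z gives the same grasp; the last joint's range is limited). The gripper opens to 88 mm and grips with 3 to 60 N. Pads are 19 mm wide; open, the fingers measure 130 mm over their backs; the gripper's body (78 mm by 193 mm) begins 47 mm behind the grasp point.
Start: joints at [1.573, 0.359, 0.012, 0, -1.224, -0.288], TCP at [0.19, 0.648, 0.227] pointing down, gripper open.
Joint ranges: [-3.07, 3.07], [-1.43, 2.12], [-1.02, 1.25], [-3.03, 1.67], [-3.05, -0], [-3.03, 3.03]. Speed limits (rad/s): [2.39, 2.39, 3.01, 3.14, 3.14, 3.14].

## Interface

Orientations are given as [roll, pitch, yaw] about the fixed x, y, z axes, in that order (R = Rz(yaw) Ry(pitch) Rx(roll)).
In Python, from station import get_state, grab_frame, camera_info, job_done gives the robot as it stands. The module is installed in compiled form; this text tells all that it offers.
- The arm moves only by the shell command python3 -m inch 'ROWS' [FORCE]. ROWS is JSON, a list that holds one entry, the list of rows, each a list of 7 numbers: the shift along the tool's x, y, z normalised to -1 to 1, where 1 is 50 cm, then the turn, a rotation vector about the tool's x, y, z normalised to -1 to 1, where 1 is 180 degrees, then the closure, from 0 (fully open) to 1 (shut). A call has 1 to 20 rows; each row shifts and turns the commanded pose from where the row before left it, along the tool's axes as they then stand; what a row does not reach is not made up. A row lasts 1/10 s, in which the tool goes at most 50 mm and 8.59 degrees, less where a joint would pass 70% of its speed; a pose out of reach is approached as far as the arm can. A call with a number of a shift or a turn outside -1 to 1 is refused whole. A call with a gripper value outside its range is refused whole. The fingers move at their own pace and stop on an object; FORCE is the grip in N (left out, the last holds). Time passes only in rows, so rows that do not move let the fingers close. It gives the time, the measured TCP pose, the force and the opening at its end, in the units of the state.
- get_state(): the state, without advancing time (a new reading comes with each control period).
- grab_frame(name): name is "scene" or "top"; returns the picture (420x560x3 uint8, blue, green, red); there is no depth.
- camera_info(name): a dict with "vertical_fov" (degrees; the focal length in pixels is half the picture's height over the tangent of half this angle, whatever the lens; pixels are square), "cx", "cy" (the principal point, pixels), "k1" (the pictures are not rectified: a ray, as slopes to the right and down, at radius r is drawn at 1 + k1 r^2 times it, then the intrinsics apply), "R" (3x3) and "t" (3): a world point X has camera coordinates R X + t. Camera axes: x right, y down, z forward; pixel columns grow to the right and rows downward; lengths in m; the calibration is good to about 2 mm. A picture is of the moment at which its call begins. camera_info takes no time and is no camera call.
- job_done(): hands the job in, once; it reports no verdict.
The state is a dict: "t": time; "q": joint angles; "qd": joint speeds; "joint_efforts": joint torques, N m; "eef_pos": TCP position; "ee_rot": TCP orientation; "force": force on the tool from outside, world axes, zero at the start; "moment": the same for the moment, N m; "width": finger opening in m.
Only numpy, scipy, OpenCV 4.12 (cv2) and the standard library are available. Lean on these libraries where they do the work, as an engineer would, in place of code of your own. Each camera call takes 0.05 s, during which the arm holds its last target.

## Task

The small amber bottle is wanted from the low bench cabinet. Push the white box on the bench aside so that it is out of the way of the drawer that holds the amber bottle, slide the clear guard with the orange tab all the way to its end stop in front of the other drawer, and then draw the amber bottle's drawer out to its stop. Leave both bottles standing upright in their drawers, keep the other drawer shut, do not let the cabinet or its drawer touch the white box, keep the box upright, and leave the two red-capped bottles and the beaker where they stand.

Things in the scene. Friction and masses are not known exactly. Their poses are not given: they have to be found in the camera images.
- cabinet: fixed white cabinet, no roof, 100 mm high; origin on the bench under the drawer block; x to its back, y to robot's left, z up. Drawer fronts at x = -110 mm; base plate 330 wide reaches x = -190; track (26 high) along y at x = -175, end posts 105 high at y = +/-158. An open drawer reaches x = -282 (handle), |y| 5 to 145 mm on its side: the white box must be clear of that
- drawer_left (a joint): left drawer (on the +y side), grey, open above, blue front 140 wide, its top 94 mm above the bench; tray inside 182 (x) x 130 mm, floor 32 mm above the bench; joint 0 shut, grows as it slides to the cabinet's -x, stop at 0.12 m; about 1.5 N of friction and light damping; any part of the guard before it blocks it after about 15 mm
- drawer_right (a joint): right drawer (on the -y side), grey, open above, blue front 140 wide, its top 94 mm above the bench; tray inside 182 (x) x 130 mm, floor 32 mm above the bench; joint 0 shut, grows as it slides to the cabinet's -x, stop at 0.12 m; about 1.5 N of friction and light damping; any part of the guard before it blocks it after about 15 mm
- drawer_left_handle (a point): middle of the left drawer's steel bow handle: a level round bar of 10 mm diameter, 100 mm long along the cabinet's y, its centre line 42 mm before the front panel's face (37 mm clear gap between bar and face, open from above and below), 58 mm above the bench; moves with the drawer; axes as the cabinet's
- drawer_right_handle (a point): middle of the right drawer's steel bow handle: a level round bar of 10 mm diameter, 100 mm long along the cabinet's y, its centre line 42 mm before the front panel's face (37 mm clear gap between bar and face, open from above and below), 58 mm above the bench; moves with the drawer; axes as the cabinet's
- guard (a joint): clear upright panel in an aluminium frame, 148 wide, 10 thick, top 113 mm above the bench, sliding along y, 65 mm before the drawer fronts; joint = y of its middle in the cabinet frame: end stops +0.075 m (before the left drawer, right one free) and -0.075 m (before the right, left one free), 0 half before each; 1.5 N friction, light damping, stays where left
- guard_tab (a point): centre of the orange tab on the guard's top edge, 26 (x) x 16 (y) x 34 mm high, 130 mm above the bench, reaching from 113 to 147 mm; moves with the guard; axes as the cabinet's
- amber_bottle_mid (a point): small amber glass bottle with a narrow neck, 35 mm across and 72 mm high, standing loose in one of the two drawers; point half-way up, on its axis, 36 mm above the drawer floor
- white_bottle_mid (a point): white dropper bottle, 41 mm across and 83 mm high, standing loose in the other drawer; point half-way up, 42 mm above the drawer floor
- white_box_mid (a point): white box with lid, 99 (its x) x 109 (its y) x 64 mm high, light (about 50 g), loose on the bench in front of the cabinet in the way of both drawers, too wide to grasp; point at its centre, 32 mm above the bench
- red_bottle: brown bottle with red cap, 43 mm across, 84 mm high, loose on the bench beside the white box; origin at the centre of its underside; to be left alone
- small_red_bottle: smaller brown bottle with red cap, 37 mm across, 72 mm high, loose on the bench at the other side of the white box; origin at the centre of its underside; to be left alone
- beaker: small glass beaker, 45 mm across, 52 mm high, loose on the bench right of the cabinet; origin at the centre of its underside; to be left alone
Things that resemble listed ones, but are neither listed nor needed, are in the scene too. Leave any purple or yellow look-alike of the part that bears amber_bottle_mid alone.

How it is judged:
By the outcome, as a careful person would: the job done as asked, in the order asked, and still so for the second after the job is handed in, with the robot touching nothing.
It also fails if it takes over 46 s, if anything falls off the work surface, if the arm or the gripper's body presses on something with over 40 N, if the wrist force passes 120 N, or if a joint passes its speed limit or range.

## Working session

There is one attempt and no reset: what is moved stays moved. The work goes in short steps, Python scripts to look and compute and a shell command to move; the robot and the scene stay as the last step left them, time stands still between calls to the robot, and variables do not carry over. Pictures are saved under pics/ and viewed, and the job is handed in when it is done.

```bash
mkdir -p pics; cat > h.py <<'E'
import numpy as np, cv2
from station import *
def K(n):
    c=camera_info(n); f=210/np.tan(np.radians(c['vertical_fov'])/2)
    return c,f,np.array(c['R']),np.array(c['t'])
def proj(n,X):
    c,f,R,t=K(n); p=R@np.array(X,float)+t; s=p[:2]/p[2]; s=s*(1+c['k1']*(s@s))
    return np.array([c['cx']+f*s[0],c['cy']+f*s[1]])
def ray(n,u,v):
    c,f,R,t=K(n); d=np.array([(u-c['cx'])/f,(v-c['cy'])/f]); s=d.copy()
    for _ in range(50): s=d/(1+c['k1']*(s@s))
    return -R.T@t, R.T@np.array([s[0],s[1],1])
def atz(n,u,v,z):
    o,d=ray(n,u,v); return o+d*(z-o[2])/d[2]
E
python3 - <<'E'
from h import *
for n in('scene','top'):
    cv2.imwrite(f'pics/{n}0.png',grab_frame(n)); print(camera_info(n))
print(get_state())
E
```

```text
{'vertical_fov': 51.086264358651604, 'cx': 277.9381130211546, 'cy': 205.85834601550525, 'k1': 0.04959568324152527, 'R': array([[ 0.43290887, -0.90129783, -0.01587866],
       [-0.71641803, -0.33331008, -0.6129026 ],
       [ 0.54711526,  0.27670673, -0.78999891]]), 't': array([-0.36235938,  0.43009574,  0.82458701])}
{'vertical_fov': 56.18124474754555, 'cx': 281.2059654795897, 'cy': 211.35540603205123, 'k1': -0.010042675569293107, 'R': array([[ 0.03131133, -0.9994191 ,  0.01345634],
       [-0.99882479, -0.03178534, -0.03658876],
       [ 0.03699522, -0.01229488, -0.99923981]]), 't': array([-0.14567309,  0.58132195,  1.01932534])}
{'t': 0.1, 'q': array([ 1.57310813e+00,  3.59318400e-01,  1.11193990e-02, -3.08208095e-04,
       -1.22411435e+00, -2.88100633e-01]), 'qd': array([ 0.00014536, -0.00194969,  0.00211   ,  0.00026025, -0.00207617,
       -0.00032325]), 'joint_efforts': array([-1.33160742e-03, -5.84164596e+01,  2.93751848e+01,  7.01553851e+00,
        1.01739261e-02, -5.05938510e-05]), 'eef_pos': array([0.19019479, 0.64717091, 0.22570089]), 'ee_rot': array([ 3.14005582e+00, -1.53267186e-04, -2.85893656e-01]), 'force': array([-0.65962395,  0.61202221,  0.08416534]), 'moment': array([ 0.01596768, -0.01259017,  0.01885475]), 'width': 0.08805113886921112}
```

View pics/scene0.png

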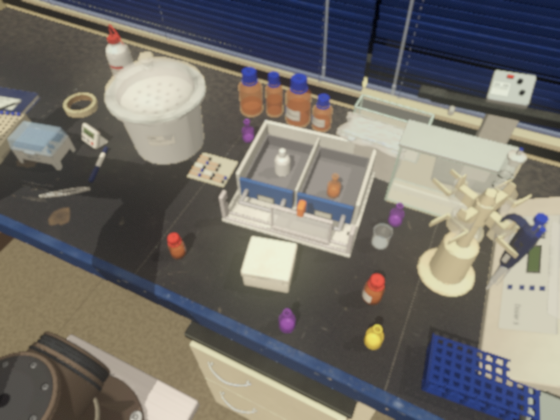

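View pics/top0.png

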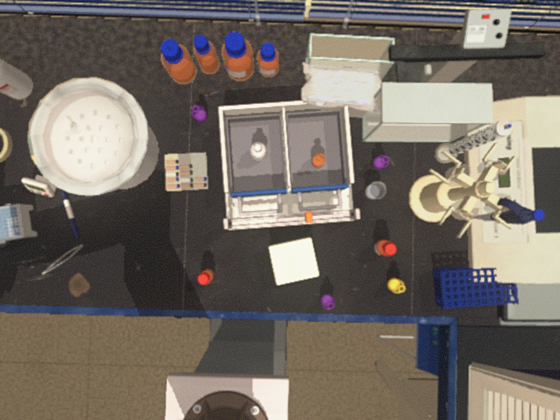

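```bash
python3 - <<'E'
from h import *
a=cv2.imread('pics/top0.png')[90:320,185:425]; cv2.imwrite('pics/top0c.png',cv2.resize(a,None,fx=3.3,fy=2.6*3.3/2.6*0.78 if 0 else 2.6,interpolation=3) if 0 else cv2.resize(a,None,fx=2.6,fy=2.6,interpolation=cv2.INTER_CUBIC))
a=cv2.imread('pics/scene0.png')[110:360,205:420]; cv2.imwrite('pics/scene0c.png',cv2.resize(a,None,fx=2.4,fy=2.4,interpolation=cv2.INTER_CUBIC))
E
```

```text
(no output)
```

View pics/top0c.png

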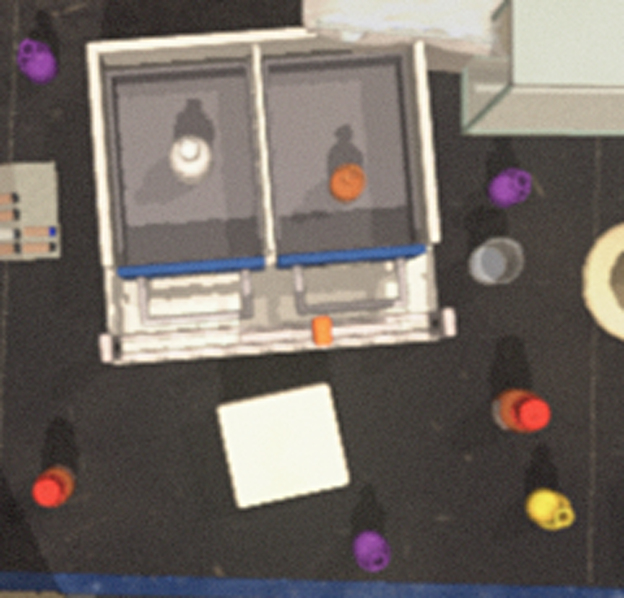

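View pics/scene0c.png

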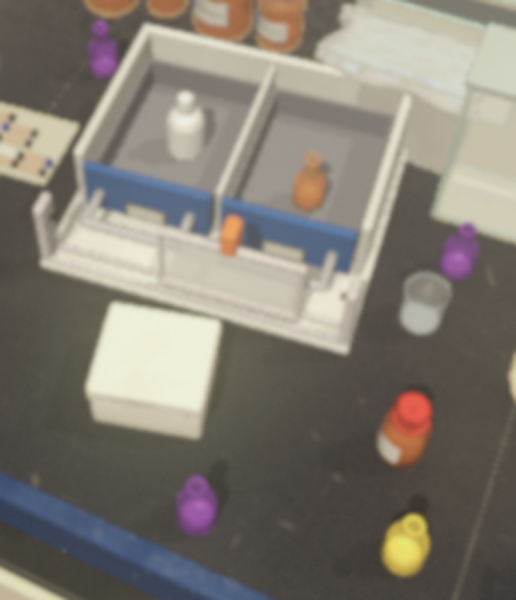

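```bash
cat >> h.py <<'E'
def ct(u,v,z): return atz('top',185+u/2.6,90+v/2.6,z)
E
python3 - <<'E'
from h import *
L=ct(106,343,.105);Rr=ct(449,317,.105);print('posts',L,Rr,np.linalg.norm(L-Rr))
print('front tops L corner,R', ct(118,270,.094),ct(425,250,.094))
print('guard tab top',ct(321,326,.147))
y=(L-Rr)/np.linalg.norm(L-Rr);yaw=np.arctan2(-y[0],y[1]);print('yaw',yaw)
x=np.array([np.cos(yaw),np.sin(yaw),0]);O=(L+Rr)/2+.175*x;O[2]=0;print('O',O)
for p in [(217,407),(329,384),(349,484),(241,507)]: print('box',ct(*p,.064))
print('amber top',ct(347,180,.104)); 
print('redR',ct(533,414,.084),'redL',ct(48,490,.072),'beaker',ct(496,262,.03),'purple',ct(372,550,.05),'yellow',ct(550,508,.05),'edge',ct(300,580,0))
E
```

```text
posts [0.55286454 0.00479314 0.105     ] [ 0.58663007 -0.30885757  0.105     ] 0.315462958891206
front tops L corner,R [ 0.62090327 -0.00244227  0.094     ] [ 0.64883241 -0.28720605  0.094     ]
guard tab top [ 0.57341462 -0.18791902  0.147     ]
yaw 0.10724028032189117
O [ 0.74374198 -0.13330112  0.        ]
box [ 0.49548437 -0.09777287  0.064     ]
box [ 0.52066007 -0.20396726  0.064     ]
box [ 0.42620083 -0.2257564   0.064     ]
box [ 0.40142972 -0.12363329  0.064     ]
amber top [ 0.71020952 -0.21159617  0.104     ]
redR [ 0.49900461 -0.39446919  0.084     ] redL [0.41313435 0.05847304 0.072     ] beaker [ 0.64603077 -0.3700265   0.03      ] purple [ 0.36178995 -0.25133803  0.05      ] yellow [ 0.40698559 -0.42294599  0.05      ] edge [ 0.3202411  -0.18616504  0.        ]
```

Which object is the amber bottle:
- **Small amber bottle:** the only match is the orange-brown one at top (318,160), scene (334,186).
- **Look-alikes:** purple at top (200,114), (381,161) and (327,302), and yellow at (397,286).
- **Other bottles:** the large brown blue-capped ones at the back (180–270,55), and the red-capped ones at (206,277) and (388,248).

The crop shows the amber bottle in the right drawer (y' ≈ -0.074). So the box goes left and the guard goes to +0.075.

```bash
cat >> h.py <<'E'
from scipy.spatial.transform import Rotation as Ro
YAW=.107; O=np.array([.7437,-.1333,0])
def cab(x,y,z): return O+Ro.from_euler('z',YAW).apply([x,y,z])
def tocab(p): return Ro.from_euler('z',-YAW).apply(np.array(p)-O)
def delta(tgt,frm=None,yaw=None,n=1):
    s=get_state(); p=s['eef_pos'] if frm is None else np.array(frm)
    R=Ro.from_euler('xyz',s['ee_rot'] if yaw is None else [np.pi,0,yaw])
    d=R.inv().apply(np.array(tgt)-p); print('rows total(units):',np.round(d/.5,4),'max',np.abs(d).max(), 'rows@40mm',np.linalg.norm(d)/.04)
E
python3 - <<'E'
from h import *
c=np.array([.461,-.163,0]); y=np.array([-np.sin(.233),np.cos(.233),0])
P=c-y*(.0545+.021+.02); print(P, tocab(P))
s=get_state()['eef_pos']
w1=[.44,.36,.25]; w2=[P[0],P[1],.25]
delta(w1,s,.233); delta(w2,w1,.233)
E
```

```text
[ 0.48305071 -0.25591941  0.        ] [-0.27225388 -0.09408185  0.        ]
rows total(units): [ 0.3535  0.6742 -0.0486] max 0.33709039629409976 rows@40mm 9.534811929252507
rows total(units): [-0.2007  1.2184  0.    ] max 0.6092163842090402 rows@40mm 15.435553103629108
```

```bash
python3 -m inch '[[[0,0,0,0,0,-0.041,1],[0,0,0,0,0,-0.041,1],[0,0,0,0,0,-0.041,1],[0,0,0,0,0,-0.042,1],[0.035,0.0675,-0.005,0,0,0,1],[0.035,0.0675,-0.005,0,0,0,1],[0.035,0.0675,-0.005,0,0,0,1],[0.035,0.0675,-0.005,0,0,0,1],[0.035,0.0675,-0.005,0,0,0,1],[0.035,0.0675,-0.005,0,0,0,1],[0.035,0.0675,-0.005,0,0,0,1],[0.035,0.0675,-0.005,0,0,0,1],[0.035,0.0675,-0.005,0,0,0,1],[0.035,0.0675,-0.005,0,0,0,1],[0,0,0,0,0,0,1]]]'
python3 - <<'E'
from h import *
print(get_state()['q']); delta([.483,-.256,.25])
E
```

```text
t: 1.6
eef_pos: [0.4403, 0.3565, 0.2517]
ee_rot: [3.141, 0.0, 0.229]
force: [-0.2, 1.3, -0.7]
width: 0.0004
[ 1.02630087e+00  1.65325851e-01 -1.92859045e-01  3.43344693e-04
 -1.21310229e+00  7.73571273e-01]
rows total(units): [-0.1951  1.2124  0.0041] max 0.6062185368939148 rows@40mm 15.350498378039415
```

```bash
python3 -m inch '[[[-0.013,0.081,0,0,0,0,1],[-0.013,0.081,0,0,0,0,1],[-0.013,0.081,0,0,0,0,1],[-0.013,0.081,0,0,0,0,1],[-0.013,0.081,0,0,0,0,1],[-0.013,0.081,0,0,0,0,1],[-0.013,0.081,0,0,0,0,1],[-0.013,0.081,0,0,0,0,1],[-0.013,0.081,0,0,0,0,1],[-0.013,0.081,0,0,0,0,1],[-0.013,0.081,0,0,0,0,1],[-0.013,0.081,0,0,0,0,1],[-0.013,0.081,0,0,0,0,1],[-0.013,0.081,0,0,0,0,1],[-0.013,0.078,0,0,0,0,1],[0,0,0,0,0,0,1],[0,0,0,0,0,0,1]]]'
python3 - <<'E'
from h import *
print(get_state()['q']); delta([.483,-.256,.03])
for n in('scene','top'):
    cv2.imwrite(f'pics/{n}1.png',grab_frame(n))
E
```

```text
t: 3.3
eef_pos: [0.4828, -0.2531, 0.2507]
ee_rot: [-3.141, 0.001, 0.23]
force: [-0.6, 0.9, -1.6]
width: 0.0009
[-1.23521286e-01  1.30394971e-01 -2.36831941e-01 -3.49880591e-04
 -1.20507412e+00  1.92481889e+00]
rows total(units): [-4.000e-04  6.100e-03  4.415e-01] max 0.2207419224277453 rows@40mm 5.519079270919916
```

View pics/scene1.png

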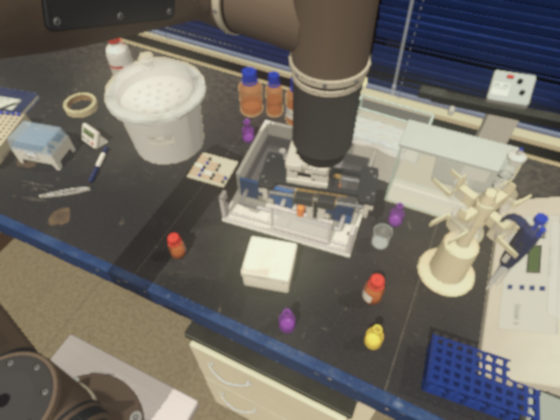

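View pics/top1.png

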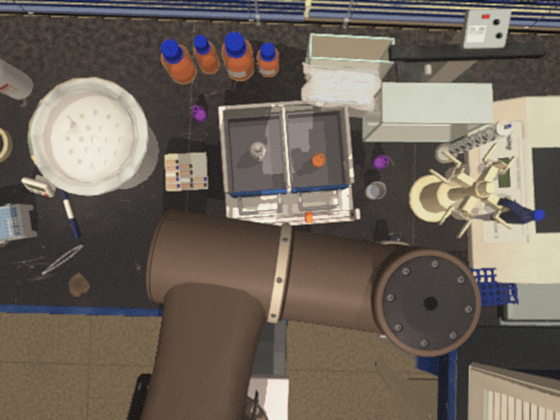

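The tool is over the spot to the right of the box, and nothing has moved. I'm lowering it now.

```bash
python3 -m inch '[[[0,0.003,0.08,0,0,0,1],[0,0.003,0.08,0,0,0,1],[0,0,0.08,0,0,0,1],[0,0,0.08,0,0,0,1],[0,0,0.08,0,0,0,1],[0,0,0.04,0,0,0,1],[0,0,0,0,0,0,1]]]'
python3 - <<'E'
from h import *
s=get_state();print(s['q'],s['force'])
cv2.imwrite('pics/scene2.png',cv2.resize(grab_frame('scene')[110:360,205:420],None,fx=2.4,fy=2.4))
E
```

```text
t: 4.1
eef_pos: [0.482, -0.2538, 0.029]
ee_rot: [-3.139, 0.005, 0.234]
force: [0.2, 0.6, 1.1]
width: 0.0004
[-1.25196332e-01  3.62080770e-01 -5.07821468e-01 -6.87645080e-04
 -7.06460890e-01  1.93066711e+00] [0.15400948 0.62631535 1.05431733]
```

View pics/scene2.png

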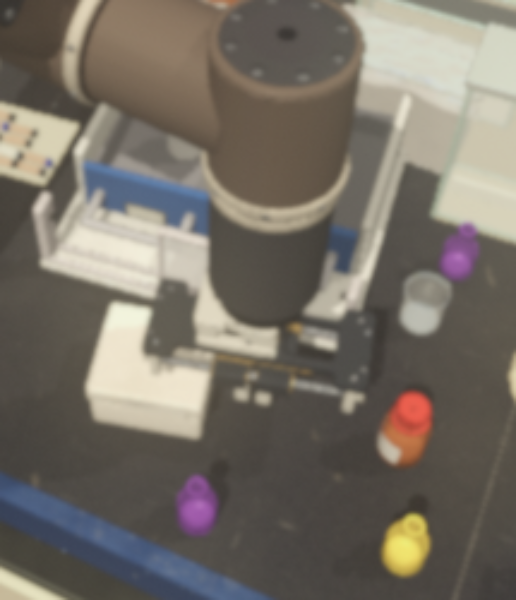

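```bash
python3 -m inch '[[[0,-0.016,0,0,0,0,1],[0,-0.016,0,0,0,0,1],[0,-0.016,0,0,0,0,1],[0,-0.016,0,0,0,0,1],[0,-0.016,0,0,0,0,1],[0,-0.016,0,0,0,0,1],[0,-0.016,0,0,0,0,1],[0,-0.016,0,0,0,0,1],[0,-0.016,0,0,0,0,1],[0,-0.016,0,0,0,0,1],[0,-0.016,0,0,0,0,1],[0,-0.016,0,0,0,0,1],[0,-0.016,0,0,0,0,1],[0,-0.012,0,0,0,0,1],[0,0,0,0,0,0,1],[0,0.03,0,0,0,0,1],[0,0.03,0,0,0,0,1],[0,0,0,0,0,0,1]]]'
python3 - <<'E'
from h import *
cv2.imwrite('pics/scene3.png',cv2.resize(grab_frame('scene')[110:360,155:420],None,fx=2.4,fy=2.4))
E
```

```text
t: 5.95
eef_pos: [0.4653, -0.1783, 0.0313]
ee_rot: [-3.141, 0.001, 0.231]
force: [0.7, 0.7, -0.3]
width: 0.0003
```

View pics/scene3.png

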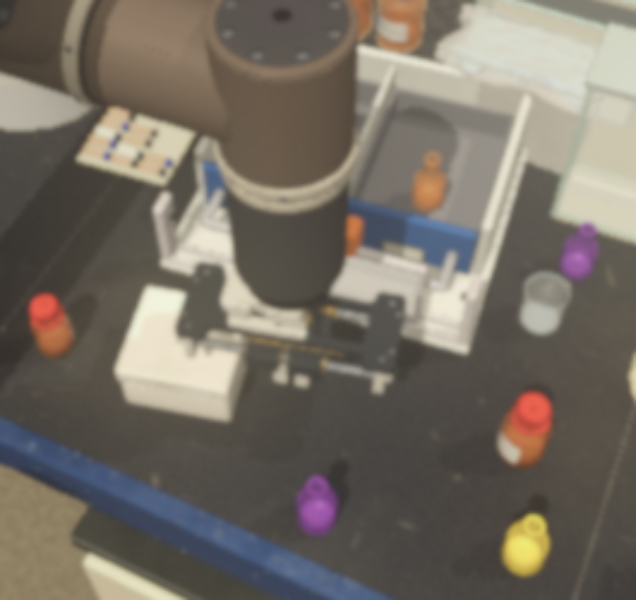

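```bash
python3 - <<'E'
from h import *
for u,v,z in[(152,286,.064),(119,367,.064),(240,388,.064),(236,419,0),(123,401,0)]:
    p=atz('scene',155+u/2.4,110+v/2.4,z);print(p,tocab(p))
# plan: raise to z .2, go right of tab
s=get_state()['eef_pos']
print(tocab(s)); T=cab(-.175,-.036-.008-.021-.02,.2);print(T)
delta([s[0],s[1],.2]); delta([T[0],T[1],.2],[s[0],s[1],.2],.107)
E
```

```text
[ 0.47805026 -0.01864046  0.064     ] [-0.25188531  0.14237411  0.064     ]
[ 0.38656465 -0.03726953  0.064     ] [-0.34483721  0.13362188  0.064     ]
[ 0.4143852  -0.14862368  0.064     ] [-0.32906794  0.01993344  0.064     ]
[ 0.41327756 -0.14079204  0.        ] [-0.32933286  0.02783858  0.        ]
[ 0.38397682 -0.03243652  0.        ] [-0.3468941   0.13870362  0.        ]
[-0.28192097 -0.01453142  0.03122667]
[ 0.57877849 -0.23650317  0.2       ]
rows total(units): [-2.000e-04 -2.000e-04 -3.375e-01] max 0.16877326847939758 rows@40mm 4.219333189365651
rows total(units): [0.2138 0.1409 0.    ] max 0.10692097189602365 rows@40mm 3.2013585329044036
```

The box is now at y' ≈ 0.02 to 0.14, clear of the right drawer, and it's upright. Next I raise the tool and move to the right of the tab.

```bash
python3 -m inch '[[[0,0.01,-0.085,0,0,0,1],[0,0,-0.085,0,0,0,1],[0,0,-0.085,0,0,0,1],[0,0,-0.083,0,0,0,1],[0,0,0,0,0,0.0395,1],[0.053,0.034,0,0,0,0,1],[0.053,0.034,0,0,0,0,1],[0.053,0.034,0,0,0,0,1],[0.053,0.034,0,0,0,0,1],[0,0,0,0,0,0,1],[0,0,0,0,0,0,1]]]'
python3 - <<'E'
from h import *
s=get_state();print(tocab(s['eef_pos']))
for n in('scene','top'):
    cv2.imwrite(f'pics/{n}4.png',grab_frame(n))
E
```

```text
t: 7.1
eef_pos: [0.5789, -0.2381, 0.1992]
ee_rot: [-3.141, 0.002, 0.108]
force: [-0.5, -0.5, -0.1]
width: 0.0009
[-0.17507923 -0.0865812   0.19923862]
```

View pics/scene4.png

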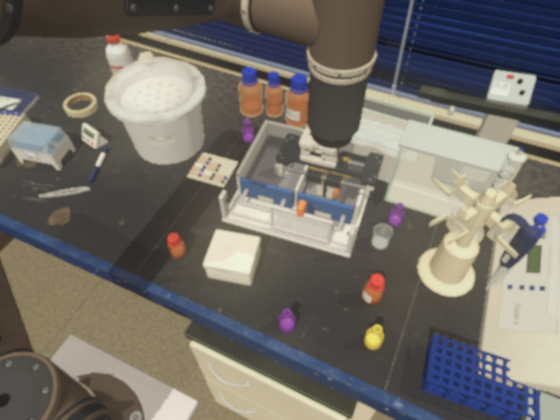

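View pics/top4.png

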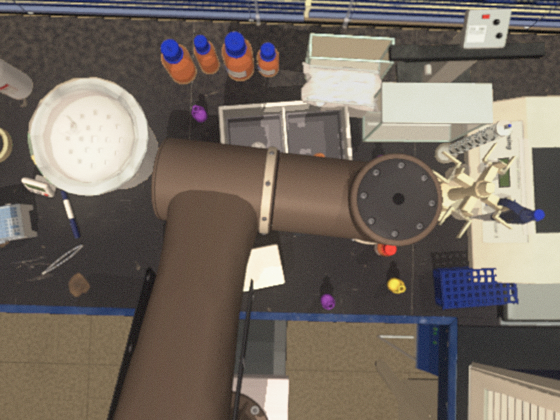

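```bash
python3 - <<'E'
from h import *
print(proj('scene',cab(-.175,-.036,.13)),proj('scene',cab(-.175,-.15,.105)))
p=atz('scene',260,241,.064);print(tocab(p)); print([tocab(atz('top',*q,.064)) for q in [(276,246),(285,285)]])
print(proj('scene',get_state()['eef_pos']))
a=cv2.imread('pics/scene4.png')[130:260,205:385]; cv2.imwrite('pics/scene4c.png',cv2.resize(a,None,fx=4,fy=4,interpolation=cv2.INTER_CUBIC))
E
```

```text
[301.66908376 206.80108394] [350.30051043 226.76082625]
[-0.25112805  0.03814104  0.064     ]
[array([-0.24309895,  0.04310743,  0.064     ]), array([-0.34068213,  0.02816003,  0.064     ])]
[325.57892041 192.54502721]
```

View pics/scene4c.png

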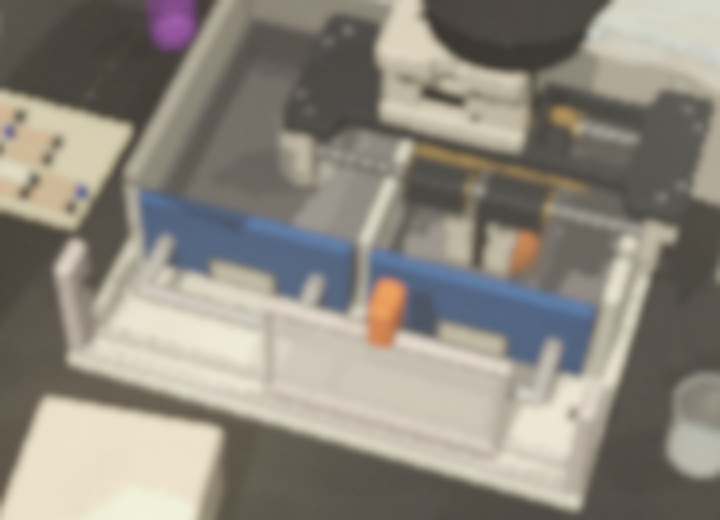

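```bash
python3 -m inch '[[[0,0,0.075,0,0,0,1],[0,0,0.074,0,0,0,1],[0,0,0,0,0,0,1],[0,-0.02,0,0,0,0,1],[0,-0.02,0,0,0,0,1],[0,-0.02,0,0,0,0,1],[0,-0.02,0,0,0,0,1],[0,-0.02,0,0,0,0,1],[0,-0.02,0,0,0,0,1],[0,-0.02,0,0,0,0,1],[0,-0.02,0,0,0,0,1],[0,-0.02,0,0,0,0,1],[0,-0.02,0,0,0,0,1],[0,-0.02,0,0,0,0,1],[0,-0.02,0,0,0,0,1],[0,0,0,0,0,0,1],[0,0,0,0,0,0,1]]]'
python3 - <<'E'
from h import *
s=get_state();print(tocab(s['eef_pos']))
a=grab_frame('scene')[130:260,205:385]; cv2.imwrite('pics/scene5c.png',cv2.resize(a,None,fx=4,fy=4,interpolation=cv2.INTER_CUBIC))
E
```

```text
t: 8.9
eef_pos: [0.5656, -0.1189, 0.1255]
ee_rot: [-3.141, 0.001, 0.109]
force: [0.3, -0.4, -0.6]
width: 0.0003
[-0.17552225  0.03331516  0.12554693]
```

View pics/scene5c.png

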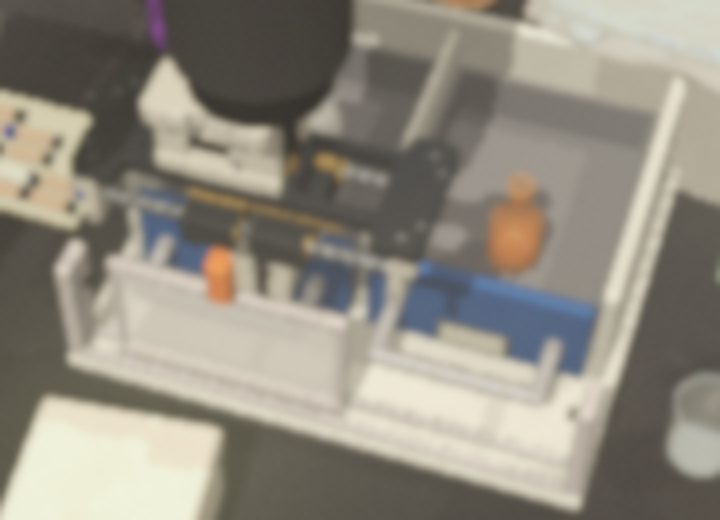

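```bash
python3 -m inch '[[[0,-0.008,0,0,0,0,1],[0,-0.008,0,0,0,0,1],[0,-0.008,0,0,0,0,1],[0,0,0,0,0,0,1]]]'
python3 - <<'E'
from h import *
s=get_state();print(tocab(s['eef_pos']),s['force'])
for y in (.06,.065,.07,.075): print(proj('scene',cab(-.175,y,.13)))
E
```

```text
t: 9.35
eef_pos: [0.5649, -0.1071, 0.126]
ee_rot: [-3.141, 0.0, 0.109]
force: [0.9, -0.5, -0.6]
width: 0.0004
[-0.17498993  0.04519272  0.12598855] [ 0.92079031 -0.53763612 -0.55917792]
[261.59807546 196.07638213]
[259.55614219 195.52974621]
[257.51847202 194.98423918]
[255.48503771 194.43985383]
```

```bash
python3 -m inch '[[[0,-0.008,0,0,0,0,1],[0,-0.006,0,0,0,0,1],[0,0,0,0,0,0,1],[0,0,0,0,0,0,1]]]'
python3 - <<'E'
from h import *
s=get_state();print(tocab(s['eef_pos']),s['force'])
a=grab_frame('scene')[130:260,205:385]; cv2.imwrite('pics/scene6c.png',cv2.resize(a,None,fx=4,fy=4,interpolation=cv2.INTER_CUBIC))
E
```

```text
t: 9.75
eef_pos: [0.5642, -0.1008, 0.1261]
ee_rot: [3.141, 0.0, 0.109]
force: [0.2, -5.3, -1.8]
width: 0.0003
[-0.17495744  0.05146154  0.12608223] [ 0.21839267 -5.30875553 -1.75602272]
```

View pics/scene6c.png

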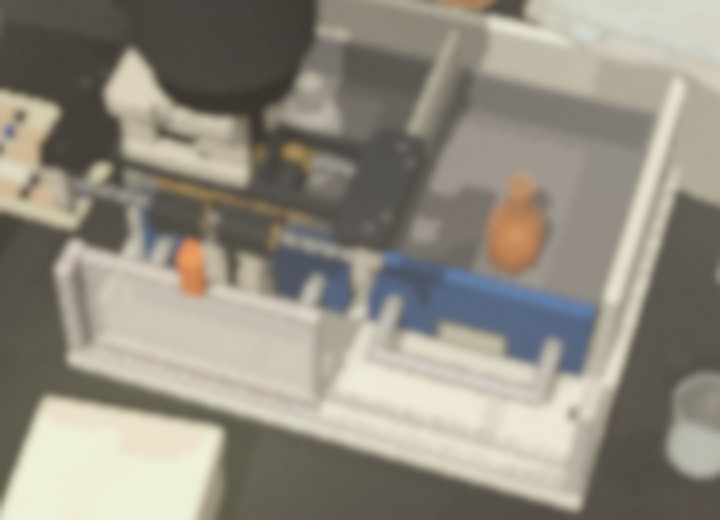

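```bash
python3 -m inch '[[[0,-0.006,0,0,0,0,1],[0,0,0,0,0,0,1],[0,0,0,0,0,0,1]]]'
python3 - <<'E'
from h import *
s=get_state();p=s['eef_pos'];print(tocab(p),s['force'])
a=[*tocab(p)[:2],.2]; b=[-.1285,-.09,.2]
delta(cab(*b),p)
E
```

```text
t: 10.1
eef_pos: [0.5641, -0.1003, 0.1262]
ee_rot: [3.138, 0.001, 0.108]
force: [3.8, -19.0, -4.6]
width: 0.0006
[-0.17504123  0.05203941  0.12615842] [  3.81861883 -18.99685647  -4.61970736]
rows total(units): [ 0.0926  0.2847 -0.1467] max 0.14236323008393328 rows@40mm 4.16787270496664
```

```bash
python3 -m inch '[[[0,0.02,0,0,0,0,1],[0,0.02,0,0,0,0,1],[0,0,-0.075,0,0,0,1],[0.01,0.01,-0.072,0,0,0,1],[0.02,0.06,0,0,0,0,1],[0.02,0.06,0,0,0,0,1],[0.02,0.06,0,0,0,0,1],[0.02,0.06,0,0,0,0,1],[0,0,0,0,0,0,1],[0,0,0,0,0,0,1]]]'
python3 - <<'E'
from h import *
s=get_state();p=s['eef_pos'];print(tocab(p))
for n in('scene','top'):
    cv2.imwrite(f'pics/{n}7.png',grab_frame(n))
g=lambda n,q:proj(n,q)
for q in [(-.152,-.025,.058),(-.152,-.125,.058),(-.11,-.005,.094),(-.11,-.145,.094),(-.175,.149,.113),(-.175,.001,.113),(-.175,-.158,.105)]:
    r=proj('scene',cab(*q)); print(q,r,(r-[205,130])*4)
a=cv2.imread('pics/scene7.png')[130:260,205:385]; cv2.imwrite('pics/scene7c.png',cv2.resize(a,None,fx=4,fy=4,interpolation=cv2.INTER_CUBIC))
E
```

```text
t: 11.1
eef_pos: [0.6243, -0.2374, 0.1989]
ee_rot: [-3.141, 0.001, 0.107]
force: [0.6, 1.2, -0.1]
width: 0.0002
[-0.12983477 -0.09071599  0.19889137]
(-0.152, -0.025, 0.058) [299.40172952 216.77431793] [377.60691807 347.09727173]
(-0.152, -0.125, 0.058) [339.94562116 227.85266301] [539.78248463 391.41065204]
(-0.11, -0.005, 0.094) [297.16169104 192.40047761] [368.64676416 249.60191044]
(-0.11, -0.145, 0.094) [354.35641894 207.29268725] [597.42567574 309.170749  ]
(-0.175, 0.149, 0.113) [226.66009557 191.17858695] [ 86.6403823 244.7143478]
(-0.175, 0.001, 0.113) [286.03455784 207.21290225] [324.13823136 308.85160899]
(-0.175, -0.158, 0.105) [353.83543904 227.71950318] [595.34175614 390.87801272]
```

View pics/scene7c.png

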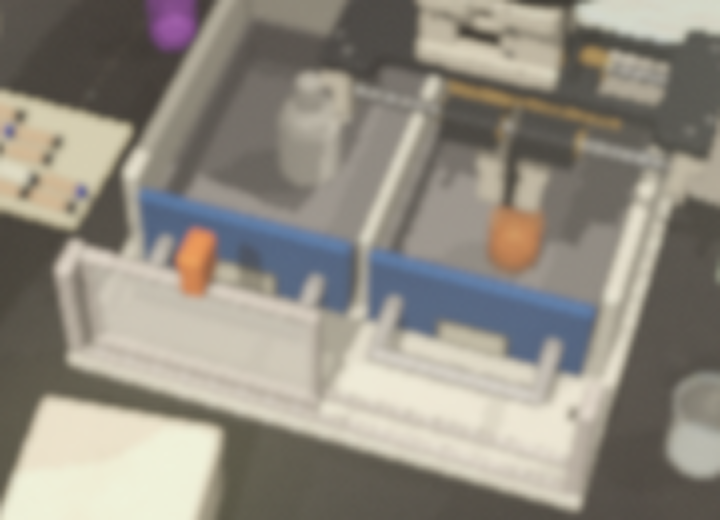

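```bash
python3 -m inch '[[[0.003,0,0.06,0,0,0,1],[0,0,0.06,0,0,0,1],[0,0,0.04,0,0,0,1],[0,0,0.04,0,0,0,1],[0,0,0,0,0,0,1]]]'
python3 - <<'E'
from h import *
s=get_state();p=s['eef_pos'];print(tocab(p),s['force'])
E
python3 -m inch '[[[0,0,0.02,0,0,0,1],[0,0,0.02,0,0,0,1],[0,0,0.02,0,0,0,1],[0,0,0.02,0,0,0,1],[0,0,0.018,0,0,0,1],[0,0,0,0,0,0,1]]]'
python3 - <<'E'
from h import *
s=get_state();p=s['eef_pos'];print(tocab(p),s['force'])
a=grab_frame('scene')[130:260,205:385]; cv2.imwrite('pics/scene8c.png',cv2.resize(a,None,fx=4,fy=4,interpolation=cv2.INTER_CUBIC))
E
```

```text
t: 11.7
eef_pos: [0.6239, -0.2352, 0.097]
ee_rot: [-3.14, 0.004, 0.109]
force: [-0.3, -1.3, 1.0]
width: 0.0007
[-0.12997232 -0.08855326  0.09697865] [-0.28031664 -1.25694081  0.99971553]
t: 12.3
eef_pos: [0.6249, -0.2365, 0.0488]
ee_rot: [-3.141, 0.002, 0.108]
force: [-1.2, 0.1, 0.1]
width: 0.0005
[-0.12917771 -0.08993646  0.04878131] [-1.18303017  0.10886682  0.14907101]
```

View pics/scene8c.png

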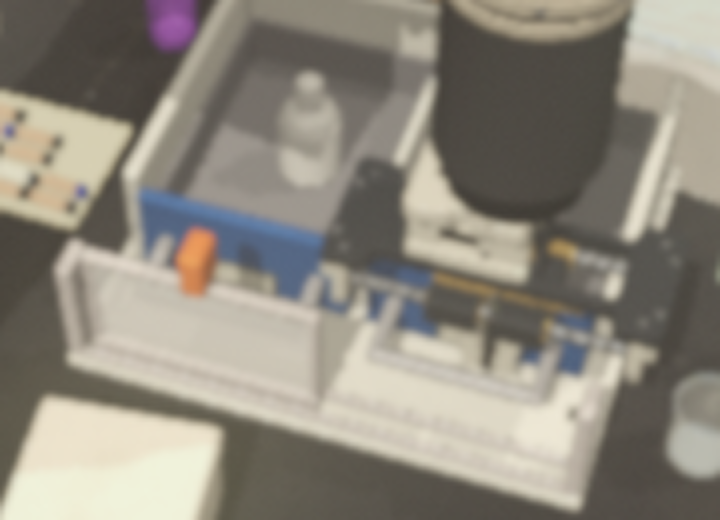

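```bash
python3 -m inch '[[[0,0.012,-0.001,0,0,0,1],[-0.008,0,0,0,0,0,1],[-0.008,0,0,0,0,0,1],[-0.008,0,0,0,0,0,1],[-0.008,0,0,0,0,0,1],[-0.008,0,0,0,0,0,1],[-0.008,0,0,0,0,0,1],[-0.008,0,0,0,0,0,1],[-0.008,0,0,0,0,0,1],[0,0,0,0,0,0,1]]]'
python3 - <<'E'
from h import *
s=get_state();p=s['eef_pos'];print(tocab(p),s['force'])
a=grab_frame('scene')[130:260,205:385]; cv2.imwrite('pics/scene9c.png',cv2.resize(a,None,fx=4,fy=4,interpolation=cv2.INTER_CUBIC))
E
```

```text
t: 13.35
eef_pos: [0.5939, -0.2461, 0.0511]
ee_rot: [-3.141, 0.001, 0.108]
force: [0.2, 0.5, 0.5]
width: 0.0005
[-0.1609882  -0.09613925  0.05110635] [0.18612703 0.54456926 0.53407064]
```

View pics/scene9c.png

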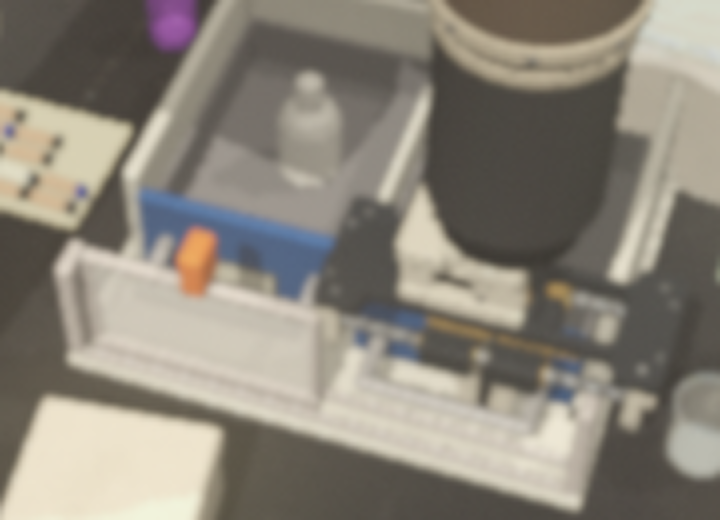

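```bash
python3 -m inch '[[[-0.008,0,0,0,0,0,1],[-0.009,0,0,0,0,0,1],[-0.009,0,0,0,0,0,1],[-0.009,0,0,0,0,0,1],[-0.009,0,0,0,0,0,1],[-0.009,0,0,0,0,0,1],[-0.009,0,0,0,0,0,1],[-0.009,0,0,0,0,0,1],[-0.009,0,0,0,0,0,1],[-0.009,0,0,0,0,0,1],[-0.009,0,0,0,0,0,1],[-0.009,0,0,0,0,0,1],[-0.009,0,0,0,0,0,1],[-0.009,0,0,0,0,0,1],[-0.009,0,0,0,0,0,1],[-0.009,0,0,0,0,0,1],[-0.009,0,0,0,0,0,1],[-0.009,0,0,0,0,0,1],[-0.008,0,0,0,0,0,1],[0,0,0,0,0,0,1]]]'
python3 - <<'E'
from h import *
s=get_state();p=s['eef_pos'];print(tocab(p),s['force'])
a=grab_frame('scene')[130:310,205:405]; cv2.imwrite('pics/scene10c.png',cv2.resize(a,None,fx=3.3,fy=3.3,interpolation=cv2.INTER_CUBIC))
E
```

```text
t: 15.4
eef_pos: [0.5099, -0.2554, 0.0511]
ee_rot: [-3.142, 0.001, 0.108]
force: [0.8, -0.7, -0.7]
width: 0.0008
[-0.24551443 -0.09643983  0.05112514] [ 0.7733659  -0.67895913 -0.71134292]
```

View pics/scene10c.png

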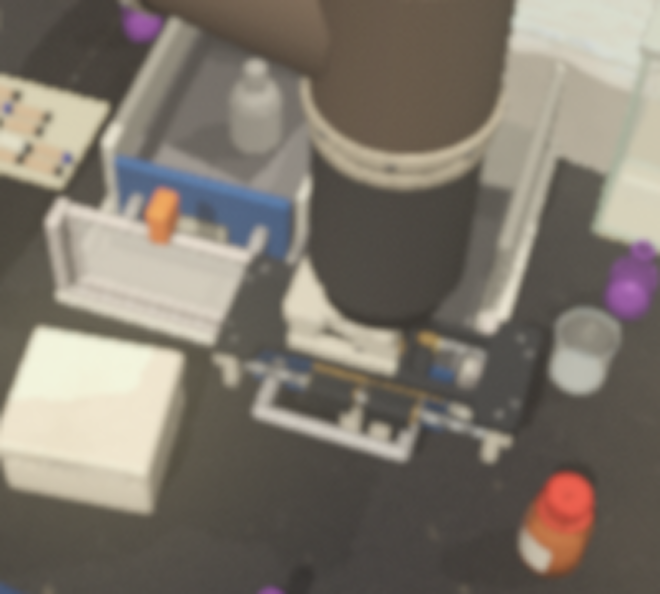

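```bash
python3 -m inch '[[[-0.008,0,0,0,0,0,1],[-0.008,0,0,0,0,0,1],[-0.006,0,0,0,0,0,1],[0,0,0,0,0,0,1],[0,0,0,0,0,0,1]]]'
python3 - <<'E'
from h import *
s=get_state();p=s['eef_pos'];print(tocab(p),s['force'])
E
```

```text
t: 15.95
eef_pos: [0.4992, -0.2564, 0.051]
ee_rot: [-3.141, 0.001, 0.108]
force: [-0.3, 0.4, 0.1]
width: 0.0004
[-0.25623156 -0.09628341  0.05097965] [-0.29759517  0.35006893  0.08621036]
```

```bash
python3 -m inch '[[[-0.006,0,0,0,0,0,1],[-0.004,0,0,0,0,0,1],[0,0,0,0,0,0,1],[0,0,0,0,0,0,1]]]'
python3 - <<'E'
from h import *
s=get_state();p=s['eef_pos'];print(tocab(p),s['force'])
E
```

```text
t: 16.35
eef_pos: [0.4966, -0.2568, 0.0512]
ee_rot: [3.141, -0.003, 0.109]
force: [6.7, 2.0, -5.0]
width: 0.0005
[-0.25884334 -0.09639046  0.05119548] [ 6.71351421  2.03168851 -5.01970003]
```

```bash
python3 -m inch '[[[-0.004,0,0,0,0,0,1],[0,0,0,0,0,0,1],[0,0,0,0,0,0,1]]]'
python3 - <<'E'
from h import *
s=get_state();p=s['eef_pos'];print(tocab(p),s['force'])
E
```

```text
t: 16.65
eef_pos: [0.4965, -0.2568, 0.0514]
ee_rot: [3.141, -0.007, 0.109]
force: [11.3, 2.7, -7.7]
width: 0.0006
[-0.258952   -0.09642459  0.05140213] [11.28930323  2.66753614 -7.69992345]
```

```bash
python3 -m inch '[[[0.012,0,0,0,0,0,1],[0.012,0,0,0,0,0,1],[0,0,0,0,0,0,1],[0,0,-0.02,0,0,0,1],[0,0,-0.04,0,0,0,1],[0,0,-0.08,0,0,0,1],[0,0,-0.08,0,0,0,1],[0,0,-0.08,0,0,0,1],[0,0,-0.08,0,0,0,1],[0,-0.08,-0.05,0,0,0,1],[0,-0.08,0,0,0,0,1],[0,-0.08,0,0,0,0,1],[0,-0.08,0,0,0,0,1],[0,-0.08,0,0,0,0,1],[0,-0.08,0,0,0,0,1],[0,-0.08,0,0,0,0,1],[0,-0.08,0,0,0,0,1],[0,-0.08,0,0,0,0,1],[0,-0.08,0,0,0,0,1],[0,0,0,0,0,0,1]]]'
python3 - <<'E'
from h import *
for n in('scene','top'):
    cv2.imwrite(f'pics/{n}11.png',grab_frame(n))
for n in('scene','top'):
  for q in [(-.272,-.025,.058),(-.272,-.125,.058),(-.23,-.005,.094),(-.23,-.145,.094)]:print(n,proj(n,cab(*q)))
E
```

```text
t: 18.65
eef_pos: [0.4607, 0.1448, 0.2667]
ee_rot: [-3.141, -0.001, 0.112]
force: [-0.4, -0.5, 1.2]
width: 0.0004
scene [283.05081302 257.51254941]
scene [326.12344697 270.34058028]
scene [280.65177757 231.41282806]
scene [341.4117122  248.66804732]
top [304.09934741 255.36701735]
top [343.9539416  252.28178582]
top [295.53602823 239.66903436]
top [353.36359451 235.23600404]
```

View pics/scene11.png

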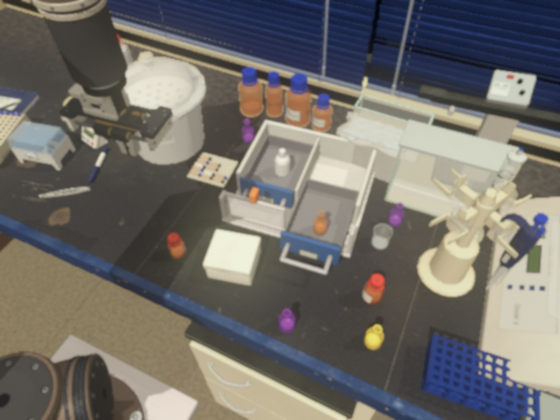

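View pics/top11.png

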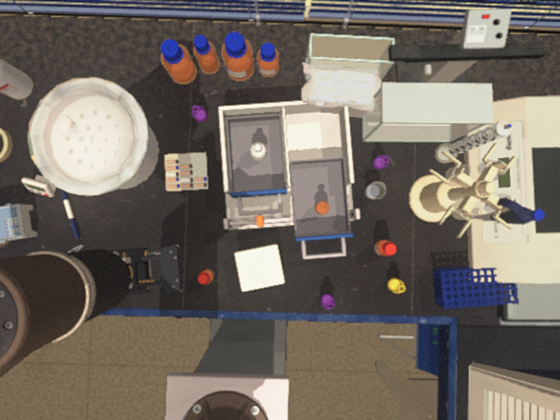

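```bash
python3 - <<'E'
from h import *
print(proj('top',cab(-.175,.075,.147)),proj('scene',cab(-.175,.075,.13)))
a=cv2.imread('pics/scene11.png')[110:310,200:400]; b=cv2.imread('pics/top11.png')[95:295,200:400]
cv2.imwrite('pics/c11.png',cv2.resize(np.hstack([a,b]),None,fx=2,fy=2,interpolation=cv2.INTER_CUBIC))
E
```

```text
[259.76266475 218.99963362] [255.48503771 194.43985383]
```

View pics/c11.png

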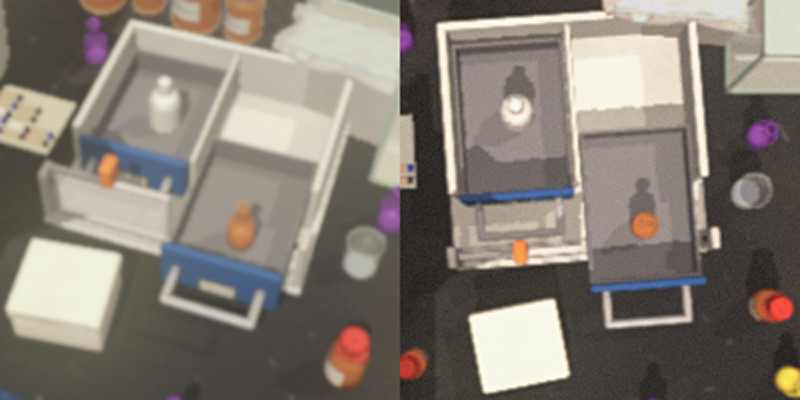

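All done and clear, so I'm handing in.

```bash
python3 -c "
from station import job_done; print(job_done())"
```

```text
the job is handed in; nothing more can be done
None
```

The job is done and handed in. I pushed the white box left, slid the guard to its left end stop, then hooked the right drawer's handle and drew the drawer out to its stop. It took about 19 s of the 46 s allowed.

- **White box:** it stands upright in front of the left drawer. Its nearest edge is about 30 mm clear of the open drawer's side. Its nearest corner is about 50 mm in front of the cabinet's base plate.
- **Guard:** it stopped with 19 N at the fingers. In the last picture its tab is within a pixel or so of where +0.075 m should appear.
- **Drawer:** it stopped at about 11 N, and its front and handle match the expected position at 0.12 m open. The left drawer is shut.
- **Bottles and beaker:** both bottles in the drawers stand upright. The red-capped bottles, the beaker and the purple and yellow look-alikes are where they were.
- **Robot:** the gripper is clear of everything.

No check failed or disagreed. My pixel readings are good to about 2–3 mm.

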